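Knock a stuck coffee leveller out of its stand

ROBOT

A 6-joint arm with a two-finger parallel gripper is mounted at the origin on a cart in front of the work surface, level with it; the furniture and walls round the work are solid. World frame = base frame: x ahead of the robot, y to its left, z up, the work surface at z = 0. Lengths are in mm, angles in rad, forces in N, time in s.
With the tool pointing down it reaches from about 350 to 725 mm from the base axis. Payload 6 kg.
Tool frame: the origin (TCP) lies midway between the tips of the shut fingers; the grasp point (between the pads) lies 19 mm behind it; z points along the fingers, y is the line along which they close (so a half turn about z gives the same grasp; the last joint's range is limited). The gripper opens to 85 mm and grips with 20 to 120 N. Pads are 22 mm wide; open, the fingers measure 114 mm over their backs; the gripper's body (76 mm by 85 mm) begins 54 mm behind the grasp point. The pads swing forward as they close: fully open they stand 13 mm farther back than shut.
Start: joints at [-0.784, 0.04, 0.085, 0, -1.615, -0.334], TCP at [262.494, -539.506, 198.261] pointing down, gripper open.
Joint ranges: [-2.56, 2.56], [-1.29, 2.01], [-1.08, 1.49], [-3.29, 1.98], [-2.81, -0.18], [-2.99, 2.99]. Speed limits (rad/s): [2.57, 2.57, 3.01, 3.14, 3.14, 3.14].

INTERFACE

Orientations are given as a unit quaternion [x, y, z, w].
In Python, from cell import manip gives the robot as it stands. Calls block until the motion is done:
- manip.goto(position, orientation): joint-space move of the TCP to a pose.
- manip.move_straight(position, rotation=None, speed=150): straight line of the TCP; rotation=None keeps the orientation; speed is the mean speed in mm/s.
- manip.goto_joints(angles): joint-space move.
- manip.release() and manip.clamp(grasp_force=None): open the fingers fully, or close them until they stop; grasp_force is the grip in N (None keeps the last).
- manip.pause(seconds).
- manip.ik(position, orientation): joint angles nearest the present ones, or None.
- manip.sense(): the state.
- manip.read_camera(name): name is "scene" or "top" or "wrist"; returns a dict with "pixels" (480x640x3 uint8, blue, green, red), "fx", "fy", "cx", "cy" (pixels), "R" (3x3) and "t" (3): a world point X has camera coordinates R X + t; the wrist camera has in their place "mount" (4x4, takes a point from camera to tool coordinates, whose origin is the TCP and whose axes are the flange's). Camera axes: x right, y down, z forward; pixel columns grow to the right and rows downward; lengths in mm; the calibration is good to about 2 mm. A picture is of the moment at which its call begins: read the wrist's pose just before it. There is no depth.
A pose or a line that the arm cannot do raises manip.Unreachable and nothing moves.
- manip.job_done(): hands the job in; it is judged then, once.
The state is a dict: "clock": time; "joint_pos": joint angles; "joint_velocities": joint speeds; "joint_efforts": joint torques, N m; "position": TCP position; "tcp_rot": TCP orientation; "force": force on the tool from outside, world axes, zero at the start; "torque": the same for the moment, N m; "gripper_width": finger opening in mm; "grip_force": force on a finger pad.
Only numpy, scipy, OpenCV 4.12 (cv2) and the standard library are available. Lean on these libraries where they do the work, as an engineer would, in place of code of your own. Each camera call takes 0.05 s, during which the arm holds its last target. There are 200 camera calls.

TASK

The steel coffee-levelling puck is stuck in the pocket of its wooden-and-metal knock-out stand. Press the red paddle of the lever steadily down until the knock-out rod comes up snug against its stop (feel for it, hold it lightly pressed there for half a second, and never push harder than 15 N), let the lever come back up, then lift out the puck, which now stands proud, and set it down gently, flat on the cork coaster, leaving the things around undisturbed.

Things in the scene. Friction and masses are not known exactly. Their poses are not given: they have to be found in the camera images.
- stand: Fixed knock-out stand. Origin on the worktop straight below the pocket's axis, z up, +y along the dark wooden base toward the red paddle. Base 95 mm wide (x), 10 mm thick, from y = -50 to +205 mm. Pocket block 86 x 86 mm centred on the origin, on four posts: underside at z = 70 mm, pocket floor 86 mm, top face 121 mm. A 12 mm hole in the floor guides the rod.
- pocket (a point): Centre of the pocket's mouth, level with the block's top face, 121 mm above the worktop. The pocket is round, 50 mm in diameter, 35 mm deep, with three small spring clips in its wall that press on the puck's side and hold it by friction.
- stop (a point): Centre of the hole on the floor's underside, 70 mm above the worktop. Round the rod below it sits a brass stop nut that ends the rod's upward stroke. Its setting differs each time and is not reported: the rod's collar meets it after a rise of between 21 and 34 mm. 5 to 10 N more at the paddle is snug; over 20 N of rod on stand is forcing it.
- rod: Loose steel knock-out rod, 10 mm in diameter, 59 mm long, with an 18 mm collar near its foot, upright in the floor's hole, its foot on the inner end of the lever. Origin: its foot, z along the rod. The stop is felt when the collar meets the stop nut. It falls back by itself when the lever is let go.
- lever (a joint): Lever angle in rad: 0 at rest, grows as the paddle is pressed down. It turns about a level axis 75 mm along the stand's +y from its origin, 40 mm above the worktop. About 0.26 raises the rod by 20 mm and 0.44 by 34 mm. A weak spring (1 to 3 N at the paddle) brings it back up when it is let go.
- paddle (a point): Top centre of the red paddle (40 x 36 mm); press it straight down with shut fingertips. At rest 84 mm above the worktop, 164 mm along +y from the stand's origin. Sinks about 1.25 mm per mm of rod rise, and moves outward: 8 mm when the rod has risen 20 mm, 10 mm at 34. The clips resist with 3 to 12 N at the paddle until the rod has risen 19 mm; then 2 to 6 N until the stop is met.
- puck_center (a point): Centre of the steel puck: plain disc 48 mm in diameter, 31 mm high, about 0.2 kg, z along its axis. At the start its top lies 4 mm below the block's top face, out of the fingers' reach. Once knocked out, with the lever let go, the clips have sprung in under it: it stays level, about 15 mm proud of the block, and can be gripped by its side from above.
- rod_tip (a point): Top end of the knock-out rod; at rest it lies 85 mm above the worktop, 1 mm below the puck.
- coaster: Fixed round cork coaster, 90 mm in diameter, 8 mm thick. Origin: centre of its underside.
- coaster_top (a point): Centre of the coaster's top face.
- tape: Bystander: roll of beige tape, 102 mm across, 25 mm high, lying flat. Origin: centre of its underside.
- scoop: Bystander: steel coffee scoop, 96 x 42 x 20 mm. Origin: centre of its underside.
- teaspoon: Bystander: steel teaspoon, 137 x 28 x 13 mm. Origin: centre of its underside.
- key_ring: Bystander: bunch of keys with a pink tag, 108 x 121 x 8 mm. Origin: centre of its underside.
Not all that is in view belongs to the job. What is meant by the coaster is not purple, and is the larger of those in its own colour.

How it is judged (in metres and radians):
On the way, in this order (a step that is already met when the one before it is completed fails the run):
1. the lever is pressed until the rod has come up and its collar bears on the stop with more than 3 N (contact force between rod and stand above 3 N and z of rod_tip in the frame of stand above 0.1045 m), for 0.2 s.
2. the lever is let back up and the puck stays standing proud in the clips (value of joint lever below 0.08 rad and z of puck_center in the frame of stand above 0.117 m), for 0.2 s.
At the end, for the whole second after the job is handed in: The puck lies flat (within 0.1 rad) and still on the cork coaster, its centre within 20 mm of the coaster's centre, and the lever is back up (horizontal distance between puck_center and coaster_top below 0.02 m and z of puck_center in the frame of coaster_top between 0.0125 and 0.0185 m and angle between puck_center's own z axis and vertical below 0.1 rad and linear speed of puck below 0.02 m/s and value of joint lever below 0.08 rad); the robot touches nothing.
It fails at once if the rod is forced against its stop or guide with more than 20 N (contact force between rod and stand above 20 N).
It fails at once if the puck is banged down on the coaster with more than 30 N (contact force between puck and coaster above 30 N).
It fails at once if a bystander is moved by more than 30 mm (distance of any of tape, scoop, teaspoon, key_ring from where it was at the start of the episode above 0.03 m).
It also fails if it takes over 53 s, if anything falls off the work surface, if the arm or the gripper's body presses on something with over 40 N, if the wrist force passes 120 N, or if a joint passes its speed limit or range.

## Working session

There is one attempt and no reset: what is moved stays moved. The work goes in short steps, each a Python script; the robot and the scene stay as the last script left them, time stands still between calls to the robot, and variables do not carry over. Pictures are saved under pics/ and viewed, at most 10 in all, crops included, and the job is handed in when it is done.

```bash
mkdir -p pics; ls; python3 - <<'E'
from cell import manip
import cv2,numpy as np,pickle
s=manip.sense();print(s['clock'],s['position'],s['tcp_rot'],s['force'])
d={}
for n in("scene","top","wrist"):
    d[n]=manip.read_camera(n);cv2.imwrite(f"pics/{n}0.png",d[n]["pixels"])
    print(n,{k:np.round(v,3).tolist() for k,v in d[n].items() if k!="pixels"})
pickle.dump(d,open("d0.pkl","wb"))
E
```

```text
pics
0.0 [ 262.39263828 -539.13270071  197.24731808] [-2.24499449e-01  9.74473789e-01  8.73832892e-04 -2.61966023e-04] [0.87789775 0.83951173 0.16404593]
scene {'fx': 478.292, 'fy': 478.292, 'cx': 321.933, 'cy': 244.615, 'R': [[0.76, -0.65, -0.022], [-0.448, -0.499, -0.742], [0.471, 0.574, -0.67]], 't': [-401.676, 290.276, 1142.725]}
top {'fx': 614.429, 'fy': 614.429, 'cx': 315.96, 'cy': 234.654, 'R': [[0.026, -0.999, 0.023], [-0.996, -0.027, -0.087], [0.088, -0.02, -0.996]], 't': [-60.573, 528.766, 1519.248]}
wrist {'fx': 360.309, 'fy': 360.309, 'cx': 316.566, 'cy': 242.206, 'mount': [[-0.0, -0.945, -0.328, 85.343], [1.0, -0.0, -0.001, -0.032], [0.001, -0.328, 0.945, -176.203], [0.0, 0.0, 0.0, 1.0]]}
```

View pics/top0.png

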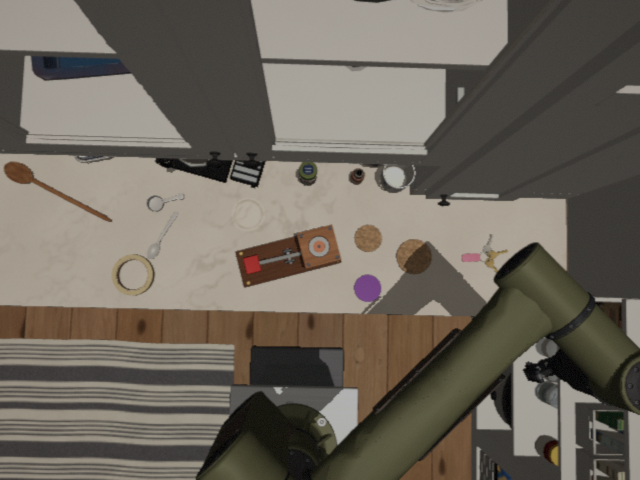

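View pics/scene0.png

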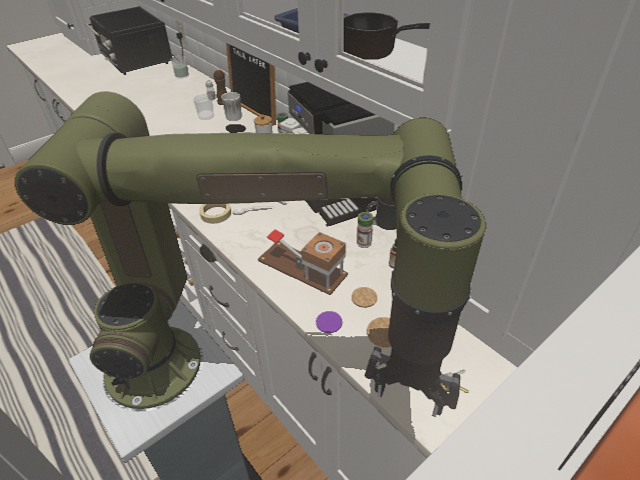

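Top view: the pocket is at (319,246), the red paddle at (252,264) and the puck sits in the pocket. Coaster candidates are small cork (368,238), larger cork (413,257, half in shadow) and purple (367,288). I choose the larger cork at (413,257). In the scene view the pocket is at (323,248), the paddle at (276,237) and the large cork at about (380,332), partly hidden by the arm.

```bash
cat > h.py <<'E'
from cell import manip
import cv2,numpy as np
from scipy.spatial.transform import Rotation as Ro
def cam(name,fn=None):
    s=manip.sense(); d=manip.read_camera(name)
    if name=="wrist":
        T=np.eye(4);T[:3,:3]=Ro.from_quat(s['tcp_rot']).as_matrix();T[:3,3]=s['position']
        W=np.linalg.inv(T@np.array(d['mount']));d['R'],d['t']=W[:3,:3],W[:3,3]
    if fn: cv2.imwrite(fn,d['pixels'])
    return d
def ray(d,p):
    R=np.array(d['R']);t=np.array(d['t'])
    v=R.T@np.array([(p[0]-d['cx'])/d['fx'],(p[1]-d['cy'])/d['fy'],1]);return -R.T@t,v/np.linalg.norm(v)
def tri(*dp):
    A=np.zeros((3,3));b=np.zeros(3);L=[ray(d,p) for d,p in dp]
    for o,v in L: M=np.eye(3)-np.outer(v,v);A+=M;b+=M@o
    X=np.linalg.solve(A,b);return X,[np.linalg.norm(np.cross(v,X-o)) for o,v in L]
def atz(d,p,z):
    o,v=ray(d,p);return o+v*(z-o[2])/v[2]
def down(a): # tool down, finger-closing (y) axis at angle a from world x
    y=np.array([np.cos(a),np.sin(a),0]);z=np.array([0,0,-1.]);return Ro.from_matrix(np.c_[np.cross(y,z),y,z]).as_quat()
E
python3 - <<'E'
from h import *;import pickle
d=pickle.load(open("d0.pkl","rb"));T,S=d['top'],d['scene']
for n,a,b,z in[("pocket",(319,246),(323,248),117),("paddle",(252,264),(276,237),84),("cork L",(413.5,257),(381,332),8),("cork S",(368,238),(364,297),8),("purple",(367,288),(329,322),8)]:
    print(n,*[np.round(x,1) for x in tri((T,a),(S,b))],np.round(atz(T,a,z),1))
# disc sizes via colour in top view
hsv=cv2.cvtColor(T['pixels'],cv2.COLOR_BGR2HSV)
im=T['pixels'];cv2.imwrite("pics/crop.png",cv2.resize(im[190:320,220:460],None,fx=3.3,fy=3.3,interpolation=cv2.INTER_CUBIC))
s=manip.sense();print(Ro.from_quat(s['tcp_rot']).as_matrix().round(2).tolist())
E
```

```text
pocket [494.  -51.5 115.7] [1.8 1.8] [495.4 -52.5 117. ]
paddle [450.1 106.9  76.9] [0.3 0.3] [450.1 106.2  84. ]
cork L [ 478.1 -293.3    6.1] [4.5 4.5] [ 481.5 -295.8    8. ]
cork S [ 526.  -178.9    4.3] [1.2 1.2] [ 526.7 -179.2    8. ]
purple [ 399.8 -179.3    3. ] [0.4 0.4] [ 400.1 -179.     8. ]
[[-0.9, -0.44, -0.0], [-0.44, 0.9, 0.0], [0.0, 0.0, -1.0]]
```

View pics/crop.png

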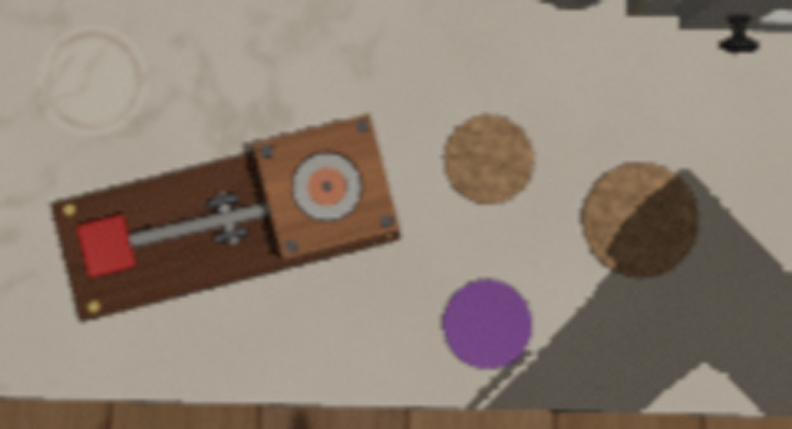

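The crop shows the larger cork at crop (640,220), about 116 px across against about 90 px for the other cork and the purple one, so the choice holds. Next I look from near with the wrist camera over the coaster and then over the stand.

```bash
cat >> h.py <<'E'
O=np.array([494.7,-52.2]);U=np.array([-44.6,158.7]);U/=np.linalg.norm(U);V=np.array([U[1],-U[0]]) # stand y, x in world
A=np.arctan2(U[1],U[0])
def st(x,y,z): return np.r_[O+V*x+U*y,z]
E
python3 - <<'E'
from h import *;import pickle
c=lambda:manip.sense()['clock']
manip.goto([480,-294,230],down(A));print(c())
D=[cam("wrist","pics/w1.png")]
manip.clamp(40);print(c())
manip.goto(st(0,100,220),down(A));print(c())
D.append(cam("wrist","pics/w2.png"))
manip.goto(st(0,164,150),down(A));print(c())
D.append(cam("wrist","pics/w3.png"))
pickle.dump(D,open("d1.pkl","wb"))
m=cv2.resize(np.vstack([D[0]['pixels'][:,:],D[2]['pixels']]),None,fx=.625,fy=.625,interpolation=cv2.INTER_AREA);cv2.imwrite("pics/m.png",m)
s=manip.sense();print(s['position'],s['force'],s['joint_pos'],s['gripper_width'])
E
```

```text
1.4
2.2167
3.4917
4.0083
[450.95614372 105.09055211 150.77282743] [-0.45275161  0.08355947  0.42021637] [ 6.68097940e-01 -3.37908642e-01 -3.39366332e-01  9.70203369e-04
 -1.56860874e+00 -1.96559577e+00] -0.0981083690078785
```

View pics/w2.png

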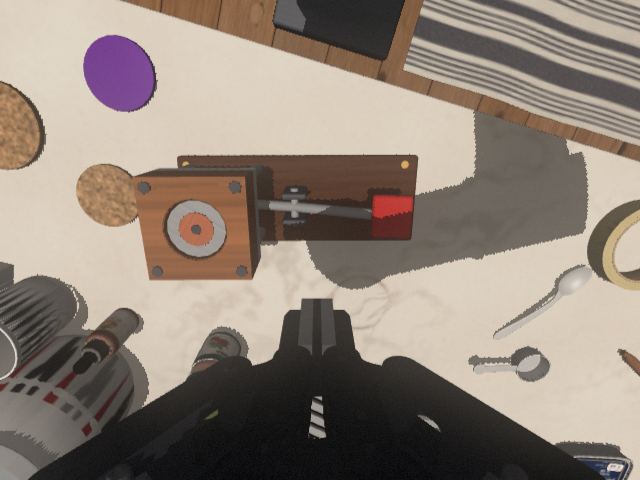

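View pics/m.png

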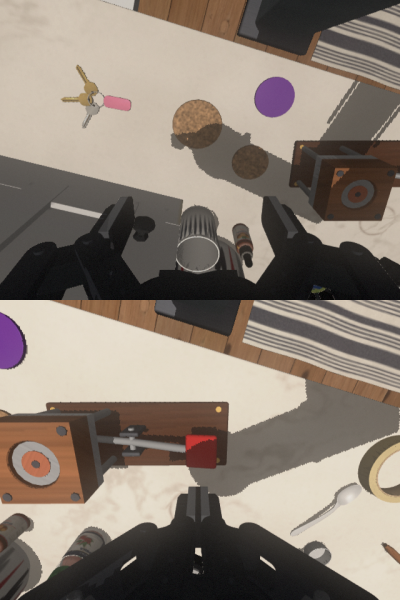

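The wrist views show the puck at (196,229) in w2 and the paddle at (392,218). In w1 the large cork is at (315,198) beside the small one at (400,258). I refine these by colour centroid and triangulate.

```bash
python3 - <<'E'
from h import *;import pickle
D=pickle.load(open("d1.pkl","rb"));d0=pickle.load(open("d0.pkl","rb"))
def red(d,box):
    x0,y0,x1,y1=box;h=cv2.cvtColor(d['pixels'],cv2.COLOR_BGR2HSV)[y0:y1,x0:x1].astype(int)
    m=((h[...,0]<4)|(h[...,0]>174))&(h[...,1]>190)&(h[...,2]>60)
    r,c=np.nonzero(m);print("red",len(c),c.min()+x0,c.max()+x0,r.min()+y0,r.max()+y0);return ((c.min()+c.max())/2+x0,(r.min()+r.max())/2+y0)
p2=red(D[1],(350,180,430,250));p3=red(D[2],(280,190,370,290))
def puck(d,box): # grey disc hole: darkest screw centre
    x0,y0,x1,y1=box;g=cv2.cvtColor(d['pixels'],cv2.COLOR_BGR2GRAY)[y0:y1,x0:x1]
    r,c=np.nonzero(g<g.min()+25);return (c.mean()+x0,r.mean()+y0)
k1=puck(D[0],(562,300,582,322));k2=puck(D[1],(188,221,205,238));k3=puck(D[2],(48,251,68,272));print(k1,k2,k3)
T,S=d0['top'],d0['scene']
print("paddle",tri((D[1],p2),(D[2],p3)),tri((D[1],p2),(D[2],p3),(T,(252,264)),(S,(276,237))))
print("puck top",tri((D[0],k1),(D[1],k2),(D[2],k3)),tri((D[1],k2),(D[2],k3)),tri((T,(319.1,246.4)),(D[1],k2)))
# block top corners screws w2,w3
# coaster: ellipse fit in w1 by hue mask
h=cv2.cvtColor(D[0]['pixels'],cv2.COLOR_BGR2HSV);m=((h[...,0]>8)&(h[...,0]<22)&(h[...,1]>85)).astype(np.uint8);m[:,:270]=0;m[:,362:]=0;m[:150]=0;m[245:]=0
m=cv2.morphologyEx(m,cv2.MORPH_OPEN,np.ones((5,5)))
ct=max(cv2.findContours(m,0,2)[0],key=cv2.contourArea);e=cv2.fitEllipse(cv2.convexHull(ct));print(e,cv2.boundingRect(ct))
print("coaster",atz(D[0],e[0],8),tri((D[0],e[0]),(T,(413.9,256.7))))
E
```

```text
Traceback (most recent call last):
ValueError: zero-size array to reduction operation minimum which has no identity
```

```bash
cat > meas.py <<'E'
from h import *;import pickle
D=pickle.load(open("d1.pkl","rb"));d0=pickle.load(open("d0.pkl","rb"))
def red(d,box):
    x0,y0,x1,y1=box;b=d['pixels'][y0:y1,x0:x1].astype(int)
    m=(b[...,2]>100)&(b[...,2]>2.5*b[...,1])&(b[...,2]>2.5*b[...,0])
    r,c=np.nonzero(m);print("red",len(c),c.min()+x0,c.max()+x0,r.min()+y0,r.max()+y0);return ((c.min()+c.max())/2+x0,(r.min()+r.max())/2+y0)
p2=red(D[1],(350,180,430,250));p3=red(D[2],(280,190,370,290))
def puck(d,box):
    x0,y0,x1,y1=box;g=cv2.cvtColor(d['pixels'],cv2.COLOR_BGR2GRAY)[y0:y1,x0:x1]
    r,c=np.nonzero(g<g.min()+25);return (c.mean()+x0,r.mean()+y0)
k1=puck(D[0],(562,300,582,322));k2=puck(D[1],(188,221,205,238));k3=puck(D[2],(48,251,68,272));print(k1,k2,k3)
T,S=d0['top'],d0['scene']
print("paddle",tri((D[1],p2),(D[2],p3)),tri((D[1],p2),(D[2],p3),(T,(252,264)),(S,(276,237))))
print("puck top",tri((D[0],k1),(D[1],k2),(D[2],k3)),tri((D[1],k2),(D[2],k3)),tri((T,(319.1,246.4)),(D[1],k2)))
h=cv2.cvtColor(D[0]['pixels'],cv2.COLOR_BGR2HSV);m=((h[...,0]>5)&(h[...,0]<24)&(h[...,1]>85)).astype(np.uint8);m[:,:270]=0;m[:,362:]=0;m[:150]=0;m[245:]=0
m=cv2.morphologyEx(m,cv2.MORPH_OPEN,np.ones((5,5)))
ct=max(cv2.findContours(m,0,2)[0],key=cv2.contourArea);e=cv2.fitEllipse(cv2.convexHull(ct));print(e,cv2.boundingRect(ct))
print("coaster",atz(D[0],e[0],8),tri((D[0],e[0]),(T,(413.9,256.7))))
E
python3 meas.py
```

```text
red 779 372 412 195 218
red 669 297 346 215 243
(np.float64(571.4608294930875), np.float64(310.45391705069125)) (np.float64(195.70666666666668), np.float64(228.98666666666668)) (np.float64(56.89075630252101), np.float64(262.2352941176471))
paddle (array([440.41643509, 105.61135046,  79.25093676]), [np.float64(0.38670230511637177), np.float64(0.38670230511626136)]) (array([445.46895204, 106.24149432,  76.63595767]), [np.float64(4.236579772341011), np.float64(4.4736233889422525), np.float64(4.907715640624171), np.float64(3.9600569756438313)])
puck top (array([494.47760998, -51.18247979, 117.7877176 ]), [np.float64(0.1163799277411353), np.float64(0.12218413318689375), np.float64(0.11949533900274545)]) (array([494.18516701, -50.96750933, 118.25759648]), [np.float64(0.05465413162476026), np.float64(0.05465413162468973)]) (array([494.92773765, -52.20426098, 115.46710472]), [np.float64(0.6743467614696053), np.float64(0.6743467614695999)])
((313.23193359375, 191.7828826904297), (61.90134048461914, 79.69548034667969), 76.23501586914062) (277, 160, 78, 57)
coaster [ 474.28305342 -300.59273256    8.        ] (array([ 481.78465927, -300.60765161,  -19.99227203]), [np.float64(2.4117249841042936), np.float64(2.4117249841041986)])
```

```bash
sed -i 's/(b\[...,2\]>100)/(b[...,2]>35)/' meas.py; cat >> meas.py <<'E'
e=(315,198)
print("coaster",atz(D[0],e,8),tri((D[0],e),(T,(413.9,256.7))))
E
python3 meas.py|grep -v puck
```

```text
red 810 372 412 195 232
red 815 297 346 215 259
(np.float64(571.4608294930875), np.float64(310.45391705069125)) (np.float64(195.70666666666668), np.float64(228.98666666666668)) (np.float64(56.89075630252101), np.float64(262.2352941176471))
paddle (array([446.11399731, 107.31778111,  80.31876558]), [np.float64(0.6592547502365266), np.float64(0.659254750236591)]) (array([448.68728216, 107.57108483,  76.28559039]), [np.float64(1.7751655558931283), np.float64(1.8059607161822784), np.float64(1.8225204515138735), np.float64(1.4181592587981593)])
((313.23193359375, 191.7828826904297), (61.90134048461914, 79.69548034667969), 76.23501586914062) (277, 160, 78, 57)
coaster [ 474.28305342 -300.59273256    8.        ] (array([ 481.78465927, -300.60765161,  -19.99227203]), [np.float64(2.4117249841042936), np.float64(2.4117249841041986)])
coaster [ 480.53301441 -296.80566052    8.        ] (array([ 481.84678098, -297.01834503,    4.698346  ]), [np.float64(0.7275791318350627), np.float64(0.727579131834983)])
```

```bash
cat >> h.py <<'E'
O=np.array([494.5,-51.4]);U=np.array([450.2,106.6])-O;U/=np.linalg.norm(U);V=np.array([U[1],-U[0]]);A=np.arctan2(U[1],U[0])
C=np.array([480.8,-296.6])
def pad(q): return st(0,75+89*np.cos(q)+44*np.sin(q),40+44*np.cos(q)-89*np.sin(q))
def fz(n=3):
    f=[]
    for _ in range(n): manip.pause(0.015);f.append(manip.sense()['force'][2])
    return float(np.mean(f))
E
cat > press.py <<'E'
from h import *
manip.goto(pad(-.12),down(A));manip.pause(.2);z0=fz(6)
print("start",manip.sense()['clock'],manip.sense()['position'],pad(-.12),z0)
q=-.10;log=[];base=[]
while q<.50:
    fine=q>.265
    q+=.0035 if fine else .012
    manip.move_straight(pad(q),speed=20 if fine else 40)
    f=fz(2 if fine else 1)-z0;log.append((round(q,4),round(f,1),round(float(manip.sense()['position'][2]-pad(q)[2]),1),round(manip.sense()['clock'],1)))
    if q>.275:
        if len(base)>=3 and f>np.median(base[-8:])+5.5: 
            f=fz(3)-z0
            if f>np.median(base[-8:])+5: print("SNUG",q,f,np.median(base[-8:]));break
        else: base.append(f)
    if f>15: print("GUARD",q,f);break
for l in log[::2]: print(*l,end=" | ")
for i in range(6):
    manip.pause(.1);print("hold",round(fz(2)-z0,1),end=" ")
s=manip.sense();print(s['clock'],s['position'],s['force'])
E
python3 press.py
```

```text
start 4.6917 [452.59369913 101.21463658  96.03583605] [451.8198947  100.82249747  94.33796643] -0.13723550140785887
-0.088 -0.6 -0.1 5.0 | -0.064 0.3 -0.1 5.5 | -0.04 0.1 -0.1 6.0 | -0.016 -0.1 -0.1 6.6 | 0.008 1.2 -0.1 7.1 | 0.032 0.3 -0.1 7.6 | 0.056 -0.1 -0.1 8.2 | 0.08 -0.0 -0.1 8.7 | 0.104 -0.2 -0.1 9.2 | 0.128 0.4 -0.1 9.8 | 0.152 0.8 -0.1 10.3 | 0.176 -0.6 -0.1 10.8 | 0.2 -0.2 -0.1 11.4 | 0.224 0.1 -0.1 11.9 | 0.248 0.2 -0.1 12.4 | 0.272 -0.1 -0.1 13.0 | 0.279 -0.3 -0.0 13.5 | 0.286 -0.1 -0.0 14.1 | 0.293 -0.0 -0.0 14.7 | 0.3 0.3 0.0 15.2 | 0.307 0.1 0.0 15.8 | 0.314 -0.1 0.0 16.4 | 0.321 0.6 0.0 16.9 | 0.328 1.3 0.1 17.5 | 0.335 1.9 0.0 18.1 | 0.342 2.2 0.1 18.6 | 0.349 4.4 0.2 19.2 | 0.356 6.6 0.5 19.8 | 0.363 8.1 0.9 20.3 | 0.37 8.5 0.9 20.9 | 0.377 8.5 0.9 21.5 | 0.384 8.7 1.0 22.0 | 0.391 9.0 1.1 22.6 | 0.398 9.2 1.1 23.2 | 0.405 9.6 1.2 23.7 | 0.412 9.0 1.2 24.3 | 0.419 9.0 1.3 24.9 | 0.426 8.7 1.3 25.4 | 0.433 8.4 1.3 26.0 | 0.44 8.9 1.4 26.6 | 0.447 8.3 1.4 27.1 | 0.454 8.8 1.5 27.7 | 0.461 9.1 1.4 28.3 | 0.468 8.8 1.5 28.8 | 0.475 9.5 1.6 29.4 | 0.482 9.3 1.6 30.0 | 0.489 9.4 1.6 30.5 | 0.496 10.0 1.7 31.1 | 0.503 8.9 1.7 31.7 | hold 9.4 hold 9.5 hold 9.4 hold 9.5 hold 9.7 hold 9.4 32.4583 [448.6176407  117.98274334  37.28702155] [-2.3431187   6.18474527  9.609854  ]
```

```bash
python3 - <<'E'
from h import *
w=cam("wrist","pics/w4.png")['pixels'];s=cam("scene","pics/s4.png")['pixels']
c=cv2.resize(s[200:320,220:380],(640,480),interpolation=cv2.INTER_CUBIC)
cv2.imwrite("pics/m4.png",cv2.resize(np.vstack([w[60:420],c[60:]]),None,fx=.76,fy=.76))
E
```

```text
(no output)
```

View pics/m4.png

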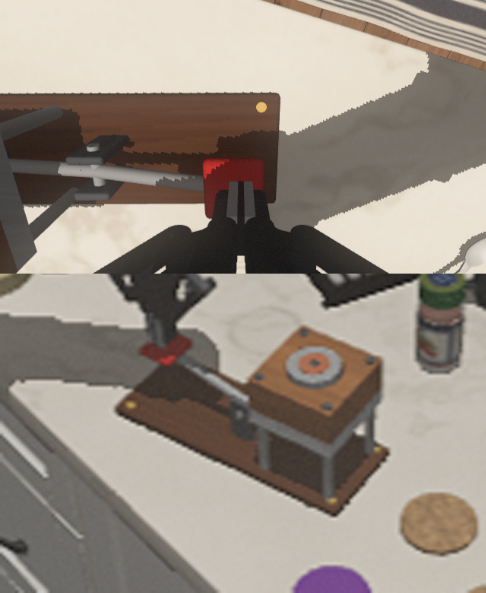

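```bash
python3 - <<'E'
from h import *
import pickle
d0=pickle.load(open("d0.pkl","rb"))
s=manip.sense();print(s['clock'],s['position'],s['force'],s['torque'],s['joint_pos'],s['gripper_width'])
S=d0['scene'];W={'R':None}
T=np.eye(4);T[:3,:3]=Ro.from_quat(s['tcp_rot']).as_matrix();T[:3,3]=s['position'];Wd=d0['wrist'];M=np.linalg.inv(T@np.array(Wd['mount']))
def pr(d,R,t,X): c=R@X+t;return np.round([d['cx']+d['fx']*c[0]/c[2],d['cy']+d['fy']*c[1]/c[2]],1)
ps=lambda X:pr(S,np.array(S['R']),np.array(S['t']),X);pw=lambda X:pr(Wd,M[:3,:3],M[:3,3],X)
print("TCP",ps(s['position']),pw(s['position']))
for q in(0,.15,.3,.45,.5): print(q,pad(q).round(1),ps(pad(q)),pw(pad(q)))
sc=cv2.imread("pics/s4.png");w=cv2.imread("pics/w4.png")
a=cv2.resize(w[200:380,220:420],(400,360),interpolation=cv2.INTER_CUBIC);b=cv2.resize(sc[210:270,240:320],(400,300),interpolation=cv2.INTER_CUBIC)
b0=cv2.resize(d0['scene']['pixels'][210:270,240:320],(400,300),interpolation=cv2.INTER_CUBIC)
cv2.imwrite("pics/m5.png",np.hstack([cv2.copyMakeBorder(a,0,240,0,0,0),np.vstack([b0,b])]))
E
```

```text
32.5583 [448.61763785 117.96710984  37.28990923] [-2.97501006  6.13212699  8.97274393] [ 2.09970868  0.87354082 -0.05940046] [ 6.94145839e-01 -3.04863911e-01 -5.20872130e-01 -4.74264627e-04
 -1.35019595e+00 -1.99072214e+00] 0.006141869174500442
TCP [274.6 245.6] [317.  284.6]
0 [450.2 106.5  84. ] [276.  235.2] [289.8 331. ]
0.15 [448.7 111.9  70.2] [274.9 238.1] [304.2 313.8]
0.3 [447.8 115.2  55.7] [274.4 241.5] [312.2 298.4]
0.45 [447.5 116.4  40.9] [274.5 245.1] [314.8 285. ]
0.5 [447.5 116.3  35.9] [274.7 246.4] [314.7 280.9]
```

View pics/m5.png

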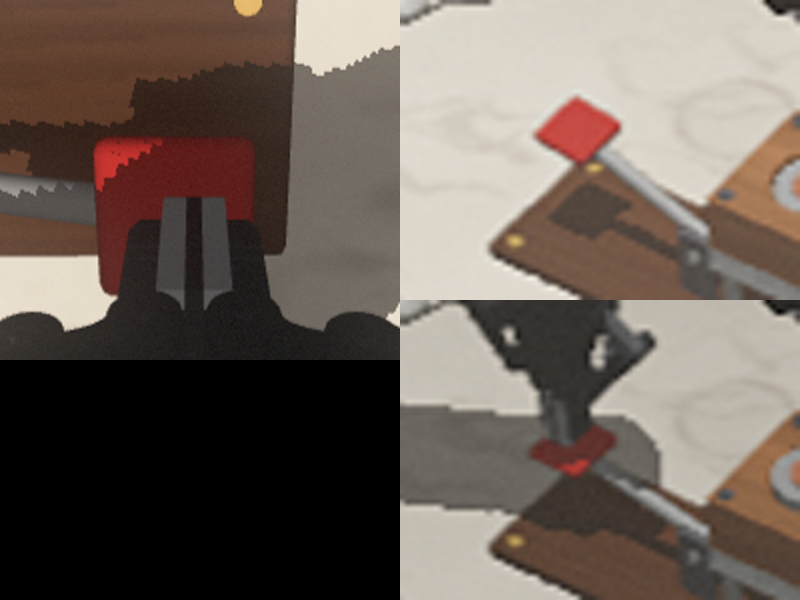

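The fingertips do sit on the paddle: it is partly sunk in the scene crop (275,239), which projects to a lever angle of about 0.16. Contact came about 30 mm lower than commanded, so the real tips stand about 30 mm behind the reported TCP. The arm gives about 6 N/mm. I press on straight down from here, in short steps, to the stop.

```bash
cat > press2.py <<'E'
from h import *
z0=-.14;s=manip.sense();p=np.array(s['position']);p[:2]=st(0,174,0)[:2];z=pad(.503)[2]
log=[];base=[]
z-=5;p[2]=z;manip.move_straight(p,speed=25);f=manip.sense()['force'][2]-z0;print("after -5:",f,manip.sense()['clock'])
snug=False
while z>2 and f<15:
    z-=1.0;p[2]=z;manip.move_straight(p,speed=12);f=fz(1)-z0
    log.append((round(z,1),round(f,1)))
    if len(base)>=3 and f>np.median(base[-4:])+3 and z<27.5:
        f=fz(2)-z0
        if f>np.median(base[-4:])+3: snug=True;break
    base.append(f)
b=np.median(base[-4:]);print(log,"snug",snug,z,f,b,manip.sense()['clock'])
if snug:
    for i in range(3):
        e=f-b
        if e<6: z-=min(.5,(6.5-e)/7);p[2]=z;manip.move_straight(p,speed=8)
        else: manip.pause(.15)
        manip.pause(.06);f=fz(1)-z0;print("hold",round(f,1),round(z,2))
    print(manip.sense()['clock'],manip.sense()['position'])
E
python3 press2.py
```

```text
after -5: 5.59195105606794 32.9083
[(np.float64(29.6), 4.8), (np.float64(28.6), 5.8), (np.float64(27.6), 3.1), (np.float64(26.6), 5.2), (np.float64(25.6), 5.2), (np.float64(24.6), 5.4), (np.float64(23.6), 4.9), (np.float64(22.6), 4.4), (np.float64(21.6), 5.0), (np.float64(20.6), 4.4), (np.float64(19.6), 4.9), (np.float64(18.6), 5.3), (np.float64(17.6), 8.6)] snug True 17.647179767246996 8.527554100581241 4.962088758621091 36.4083
hold 9.4 17.23
hold 11.0 16.93
hold 10.4 16.93
37.2833 [447.70596653 116.2626537   18.05166177]
```

```bash
python3 - <<'E'
from h import *
import pickle
p=np.array(manip.sense()['position']);p[2]=60;manip.move_straight(p,speed=90);p[2]=135;manip.move_straight(p,speed=250)
print(manip.sense()['clock'])
manip.goto(st(0,0,135),down(A));d=cam("wrist","pics/w6.png");manip.release();s=manip.sense();print(s['clock'],s['position'],s['force'])
d2=cam("wrist");pickle.dump([d,d2],open("d6.pkl","wb"))
cv2.imwrite("pics/m6.png",cv2.resize(np.vstack([d['pixels'],d2['pixels']]),None,fx=.625,fy=.625,interpolation=cv2.INTER_AREA))
E
```

```text
38.3583
39.925 [494.5020976  -51.40653844 135.00590089] [ 0.31922742 -0.26233645  0.08598884]
```

View pics/m6.png

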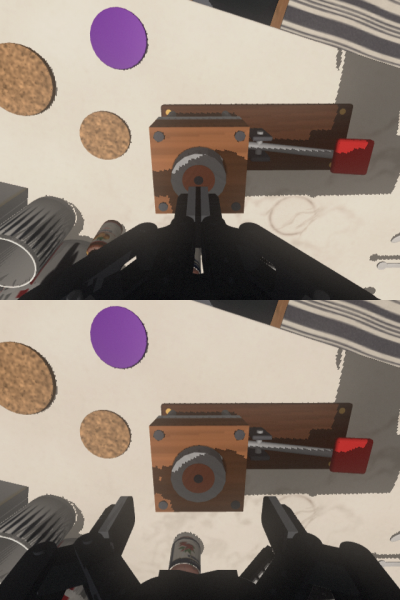

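Puck at (317,285) in the wrist image stands proud, centred under the tool, and the paddle is up again. Now I grip and lift.

```bash
python3 - <<'E'
from h import *
f0=np.array(manip.sense()['force'])
for z,v in((104,150),(97,60),(91,60)):
    manip.move_straight(st(0,0,z),speed=v);f=np.array(manip.sense()['force'])-f0
    if abs(f[2])>6: print("touch",z,f);break
manip.clamp(60);s=manip.sense();print(s['clock'],s['position'],s['gripper_width'],s['grip_force'],s['force'])
if 44<s['gripper_width']<52:
    manip.move_straight(st(0,0,z+55),speed=120);s=manip.sense();print(s['clock'],s['gripper_width'],s['grip_force'],s['force'])
E
```

```text
41.3167 [494.7954595  -51.24088316  91.65848475] 44.540398477409994 60.79264461994171 [-1.20938551  1.30367557  3.82816563]
41.925 45.281253127286234 61.675429344177246 [-0.14250364 -0.3108916  -2.88809291]
```

```bash
python3 - <<'E'
from h import *
manip.goto(np.r_[C,105],down(A));print(manip.sense()['clock'])
manip.move_straight(np.r_[C,20],speed=140);manip.move_straight(np.r_[C,0],speed=50)
s=manip.sense();f0=fz(2);z=0;print(s['clock'],s['gripper_width'],f0);L=[]
t0=s['clock']
while z>-14:
    z-=1.2;manip.move_straight(np.r_[C,z],speed=15);f=fz(1)-f0;s=manip.sense();L.append((round(z,1),round(f,1)))
    if f>2 or s['clock']>48.5: break
print(L,s['clock'],s['position'],s['gripper_width']);cam("scene","pics/s7.png");cam("wrist","pics/w7.png")
E
python3 -c "
import cv2,numpy as np
w=cv2.imread('pics/w7.png');s=cv2.imread('pics/s7.png')
cv2.imwrite('pics/m7.png',cv2.resize(np.vstack([w[140:],cv2.resize(s[250:420,270:497],(640,480))]),None,fx=.72,fy=.72))"
```

```text
42.9083
44.2167 45.08758454586809 -1.5289733782683161
[(-1.2, -0.8), (-2.4, -0.5), (-3.6, -0.1), (-4.8, 3.8)] 45.3167 [ 481.0310752  -296.76743119   -4.17750991] 45.051457598242294
```

View pics/m7.png

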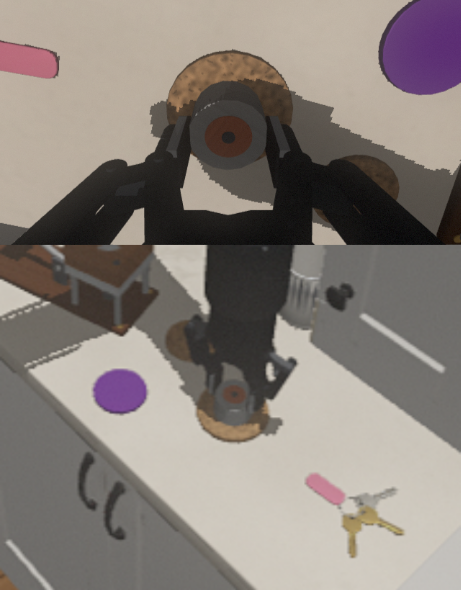

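The puck sits level on the large cork, near its centre (wrist full-frame about (318,328) for the puck top and row about 286 for the coaster centre, both close to where I project them). The bystanders in view are in place. I release, retreat and hand in.

```bash
python3 - <<'E'
from h import *
manip.release();print(manip.sense()['clock'])
manip.move_straight(np.r_[C,60],speed=120);manip.move_straight(np.r_[C,130],speed=200)
s=manip.sense();print(s['clock'],s['force']);cam("wrist","pics/w8.png")
print(manip.job_done())
E
```

```text
45.9
47.0917 [-0.36917014  0.16154014 -1.34661639]
the job is handed in; nothing more can be done
None
```

View pics/w8.png

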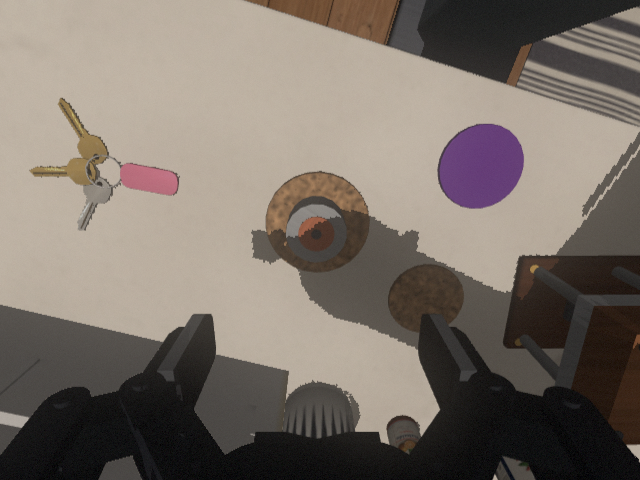

